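# Load the yellow seed cassette into the bench seeder through its sprung flap

## Robot

A 7-joint arm with a two-finger parallel gripper is mounted at the origin on the work surface. World frame = base frame: x ahead of the robot, y to its left, z up, the work surface at z = 0. Lengths are in m, angles in rad, forces in N, time in s.
With the tool pointing down it reaches from about 0.425 to 0.825 m from the base axis. Payload 3.6 kg.
Tool frame: the origin (TCP) lies where the fingers leave the gripper's body, on its centre line; the fingertips stand 73 mm ahead of it and the grasp point (between the pads) lies 54 mm ahead of it; x points along the fingers, y is the direction in which the jaws open and shut, and the axes are right-handed (so a half turn about x gives the same grasp; the last joint's range is limited). The gripper opens to 85 mm and grips with 20 to 120 N. Pads are 22 mm wide; open, the fingers measure 114 mm over their backs; the gripper's body (76 mm by 85 mm) begins 54 mm behind the grasp point. The pads swing forward as they close: fully open they stand 13 mm farther back than shut.
Start: joints at [1.095, 0.615, -0.013, 1.423, 0.008, 1.103, -0.04], TCP at [0.283, -0.585, 0.304] pointing down, gripper open.
Joint ranges: [-3.12, 3.12], [-0.3, 2.06], [-1.34, 1.32], [0.26, 2.42], [-1.36, 4.5], [0.01, 1.98], [-2.84, 2.84]. Speed limits (rad/s): [2.79, 2.79, 3.14, 3.14, 3.14, 3.14, 3.14].

## Interface

Orientations are given as a unit quaternion [x, y, z, w].
In Python, from station import arm, snapshot, camera_info, ticket gives the robot as it stands. Calls block until the motion is done:
- arm.movep(position, orientation): joint-space move of the TCP to a pose.
- arm.line_to(position, velocity=0.15, ori=None): straight line of the TCP; ori=None keeps the orientation; velocity is the mean speed in m/s.
- arm.move_j(angles): joint-space move.
- arm.move_gripper(opening, effort=None): opening from 0.0 (shut) to 1.0 (fully open); effort is the grip in N (None keeps the last); returns when the fingers have stopped.
- arm.pause(seconds).
- arm.ik(position, orientation): joint angles nearest the present ones, or None.
- snapshot(name): name is "scene" or "top" or "wrist"; returns the picture (420x560x3 uint8, blue, green, red); there is no depth.
- camera_info(name): a dict with "fx", "fy", "cx", "cy" (pixels), "R" (3x3) and "t" (3): a world point X has camera coordinates R X + t; the wrist camera has in their place "T_tool_cam" (4x4, takes a point from camera to tool coordinates, whose origin is the TCP and whose axes are the tool frame's). Camera axes: x right, y down, z forward; pixel columns grow to the right and rows downward; lengths in m; the calibration is good to about 2 mm. The wrist camera is an equidistant fisheye: a pixel r from the principal point sees the ray r / f radians off the axis. A picture is of the moment at which its call begins: read the wrist's pose just before it. camera_info takes no time and is no camera call.
A pose or a line that the arm cannot do raises arm.MotionError and nothing moves.
- ticket.finish_job(): hands the job in, once; it reports no verdict.
Readings, each from a call of its own:
- arm.read_time(): time.
- arm.read_joint_positions(): joint angles.
- arm.read_dq(): joint speeds.
- arm.read_effort(): joint torques, N m.
- arm.read_tool_pos(): TCP position.
- arm.read_eef_rot(): TCP orientation.
- arm.read_ft_force(): force on the tool from outside, world axes, zero at the start.
- arm.read_wrist_torque(): the same for the moment, N m.
- arm.read_opening(): opening from 0.0 (shut) to 1.0 (fully open).
Only numpy, scipy, OpenCV 4.12 (cv2) and the standard library are available. Lean on these libraries where they do the work, as an engineer would, in place of code of your own. Each camera call takes 0.05 s, during which the arm holds its last target.

## Task

Take the yellow seed cassette from the wooden rack and load it upright into the green bench seeder: push its foot down through the sprung flap, keep the flap held open with it, and feel along the bay for the dosing head's socket, whose place under the flap you cannot see. Lower it in your grip (do not drop it) fully home in the socket, then let go and withdraw so that the flap springs shut over it. Do not force it, keep to gentle pushes well under 40 N, and leave the other cassettes and the things on the bench where they are.

Things in the scene. Friction and masses are not known exactly. Their poses are not given: they have to be found in the camera images.
- cassette: yellow seed cassette, a rigid upright plastic block 18 (x) x 40 (y) x 80 (z) mm, 80 to 160 g, black band and black mark on top. Origin: centre of its underside; z up, y along its 40 mm width. It stands in one of the rack's three sockets, foot 10 mm above the table, top 55 mm above the rack; best gripped across the 40 mm width near the top
- cassette_blue: blue cassette of the same size, stays in the rack
- cassette_white: white cassette of the same size, stays in the rack
- rack: fixed wooden block 165 (x) x 75 (y) x 35 (z) mm, origin at the centre of its underside, three sockets on its x axis at -50, 0, +50 mm, their long (44 mm) side along its y. The cassettes' axes follow the rack's within about 0.1 rad.
- seeder: fixed green bench seeder, 180 (x) x 300 (y) x 140 (z) mm, flat top with a yellow-edged mouth. Origin: centre of its underside, z up. Mouth and bay are 40 (x) x 164 (y) mm, centred on the origin; 90 to 70 mm above the table its x walls funnel in to 21 mm. At the bottom of the bay lies the dosing head with the socket. Fully home, the cassette's foot is 22 mm above the table, its top 38 mm below the mouth, clear of the flap
- mouth (a point): centre of the seeder's mouth, level with its top, 140 mm above the table; the axes are the seeder's
- flap (a joint): steel flap closing the mouth, 36 (x) x 160 (y) x 3 mm, hinged along the mouth's +x edge 3 mm below the top. 0 is shut (level); it opens inward and down, to 1.5 rad, and springs shut by itself: 0.04 N m shut, 0.12 N m wide open. Opening it at the mouth's middle takes up to about 10 N; held open it leans on the cassette's +x face with 2 to 4 N towards -x
- head_top (a point): point on the flat top of the dosing head in the bay's middle, 57 mm above the table, 83 mm below the mouth. The head fills the bay and stays put (60 N of drag); it gives up to 4 mm downwards on a 3 N/mm spring above 4 N. Its one socket is 24 (x) x 44 (y) mm, 35 mm deep, sharp-edged, centred in x; its centre lies anywhere within 20 mm of this point along the seeder's y, hidden and not measured. A cassette on the flat top keeps the flap open
- flap_edge (a point): middle of the flap's free edge
- pot_black: empty round black pot, 84 mm wide, 75 mm tall, a bystander; origin at the centre of its underside
- pot_grey: empty round grey pot, 76 mm wide, 70 mm tall, a bystander; origin at the centre of its underside
- pot_blue: empty square blue pot, 75 mm wide, 70 mm tall, a bystander; origin at the centre of its underside
- spray: green bottle with a white cap, 64 mm wide, 170 mm tall, a bystander; origin at the centre of its underside
- dibber: small brush lying on the bench, a bystander; origin at the centre of its underside
- tin: tin, 72 mm wide, 90 mm tall, a bystander; origin at the centre of its underside
There are look-alikes about, which are no part of the job. Of the things shaped like the cassette, the yellow one is meant.

How it is judged:
By the outcome, as a careful person would: the job done as asked, in the order asked, and still so for the second after the job is handed in, with the robot touching nothing.
It also fails if it takes over 72 s, if anything falls off the work surface, if the arm or the gripper's body presses on something with over 40 N, if the wrist force passes 120 N, or if a joint passes its speed limit or range.

## Working session

There is one attempt and no reset: what is moved stays moved. The work goes in short steps, each a Python script; the robot and the scene stay as the last script left them, time stands still between calls to the robot, and variables do not carry over. Pictures are saved under pics/ and viewed, and the job is handed in when it is done.

```bash
ls; mkdir -p pics; python3 - <<'E'
from station import arm, snapshot, camera_info
import cv2
print(arm.read_time(), arm.read_tool_pos(), arm.read_eef_rot(), arm.read_ft_force(), arm.read_opening())
for n in ("scene","top","wrist"):
    print(n,camera_info(n)); cv2.imwrite(f"pics/{n}0.png",snapshot(n))
E
```

```text
pics
0.0 [ 0.28237218 -0.58481446  0.30273173] [-0.68908347 -0.15859598  0.68950418 -0.1568288 ] [-0.27686007  0.94276262  0.76642547] 1.0019747142288342
scene {'fx': 526.5975750152859, 'fy': 526.5975750152859, 'cx': 282.5218375998707, 'cy': 215.10712172229654, 'R': array([[-0.82239687,  0.56854343,  0.02053667],
       [ 0.37206215,  0.56479419, -0.73659845],
       [-0.4303872 , -0.59813534, -0.67601847]]), 't': array([ 0.46134968, -0.12105607,  1.940623  ])}
top {'fx': 391.9951443914542, 'fy': 391.9951443914542, 'cx': 277.35116981318174, 'cy': 211.23885622512202, 'R': array([[-0.0051611 , -0.99998616,  0.00102308],
       [-0.99470167,  0.00502878, -0.1026806 ],
       [ 0.10267403, -0.00154761, -0.99471385]]), 't': array([-0.00723147,  0.5885332 ,  1.16002488])}
wrist {'fx': 325.19226210127806, 'fy': 325.19226210127806, 'cx': 277.75968418388123, 'cy': 213.82830609506138, 'T_tool_cam': array([[-9.80279188e-04, -3.11365100e-01,  9.50289858e-01,
        -7.06458255e-02],
       [ 9.99998778e-01,  8.52258847e-04,  1.31080180e-03,
         6.82450069e-04],
       [-1.21803087e-03,  9.50289981e-01,  3.11363884e-01,
        -7.97378450e-02],
       [ 0.00000000e+00,  0.00000000e+00,  0.00000000e+00,
         1.00000000e+00]])}
```

View pics/scene0.png

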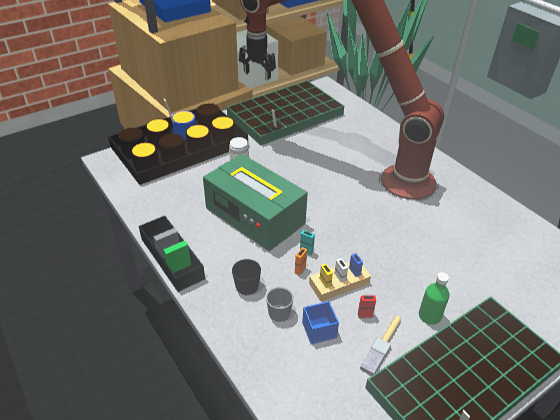

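View pics/top0.png

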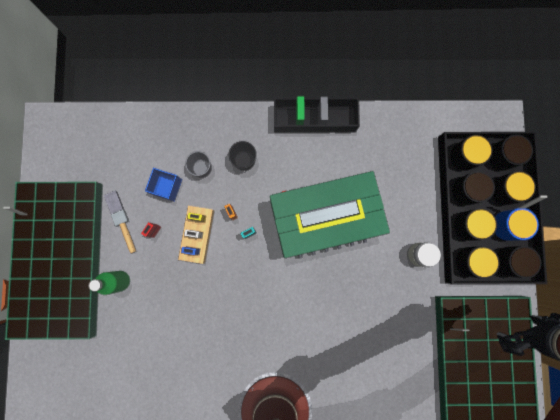

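View pics/wrist0.png

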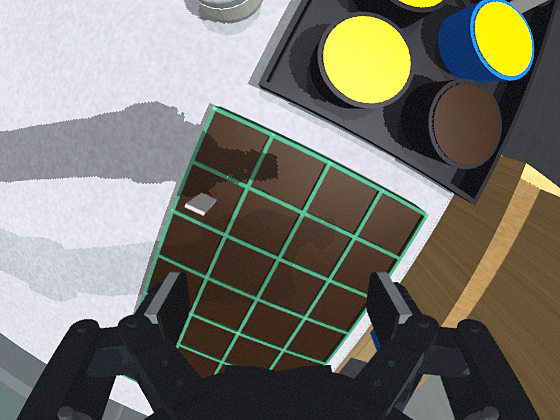

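```bash
python3 - <<'E'
import cv2
a=cv2.imread("pics/top0.png");b=cv2.imread("pics/scene0.png")
cv2.imwrite("pics/c1.png",cv2.resize(a[165:265,170:400],None,fx=3.4,fy=3.4,interpolation=cv2.INTER_CUBIC))
cv2.imwrite("pics/c2.png",cv2.resize(b[145:305,195:385],None,fx=3.7,fy=3.7,interpolation=cv2.INTER_CUBIC))
E
```

```text
(no output)
```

View pics/c1.png

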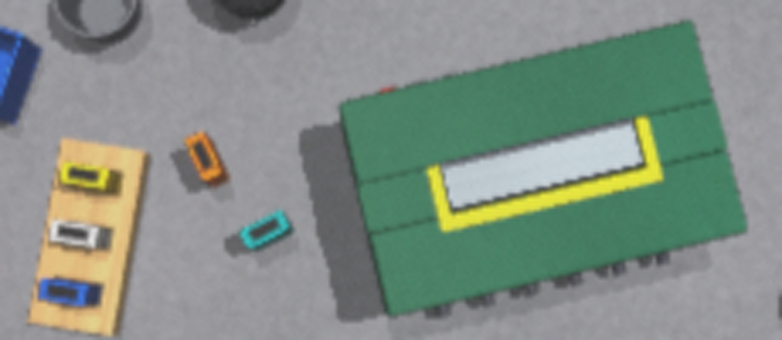

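View pics/c2.png

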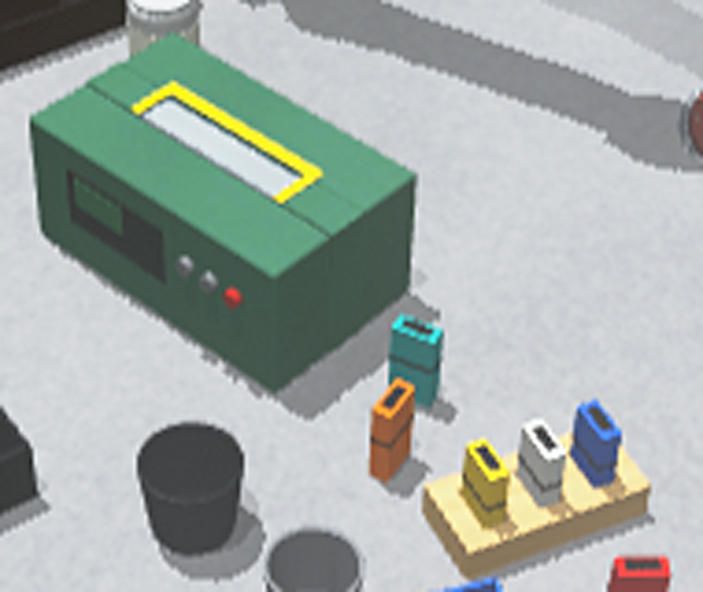

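```bash
cat > h.py <<'E'
import numpy as np, cv2
from scipy.spatial.transform import Rotation as Ro
from station import arm, snapshot, camera_info
def ray(name,px,tool=None):
    c=camera_info(name); px=np.atleast_2d(px).astype(float)
    u=(px[:,0]-c['cx'])/c['fx']; v=(px[:,1]-c['cy'])/c['fy']
    if name=='wrist':
        th=np.hypot(u,v); s=np.where(th>1e-9,np.sin(th)/np.maximum(th,1e-9),1)
        d=np.c_[u*s,v*s,np.cos(th)]
        p,q=tool; R=Ro.from_quat(q).as_matrix(); T=c['T_tool_cam']
        return R@T[:3,3]+p, d@(R@T[:3,:3]).T
    R=np.array(c['R']); d=np.c_[u,v,np.ones(len(u))]
    return -R.T@c['t'], d@R
def onz(name,px,z,tool=None):
    o,d=ray(name,px,tool); return o+d*((z-o[2])/d[:,2])[:,None]
def tool(): return np.array(arm.read_tool_pos()),np.array(arm.read_eef_rot())
def masks(im):
    return cv2.cvtColor(im,cv2.COLOR_BGR2HSV)
def rect(pts):
    r=cv2.minAreaRect((pts[:,:2]*1000).astype(np.float32)); return r
def down(yaw):
    # tool x down; tool y (jaw) along direction yaw in world
    x=np.array([0,0,-1.]); y=np.array([np.cos(yaw),np.sin(yaw),0]); z=np.cross(x,y)
    return Ro.from_matrix(np.c_[x,y,z]).as_quat()
E
python3 - <<'E'
from h import *
im=cv2.imread('pics/top0.png'); H=cv2.cvtColor(im,cv2.COLOR_BGR2HSV)
ye=((H[...,0]>22)&(H[...,0]<36)&(H[...,1]>140)&(H[...,2]>120)).astype(np.uint8)
n,l,s,c=cv2.connectedComponentsWithStats(ye)
for i in range(1,n):
    if s[i,4]>15: print(i,s[i],c[i])
wood=((H[...,0]>8)&(H[...,0]<25)&(H[...,1]>60)&(H[...,2]>140)).astype(np.uint8); wood[:, 240:]=0; wood[:,:160]=0
p=np.argwhere(wood)[:,::-1]; print(len(p),'rack',rect(onz('top',p,.035)))
green=((H[...,0]>60)&(H[...,0]<90)&(H[...,1]>80)).astype(np.uint8); green[:,:260]=0;green[:,395:]=0;green[260:]=0;green[:165]=0
p=np.argwhere(green)[:,::-1]; print('seeder',rect(onz('top',p,.14)))
inn=np.zeros_like(ye); 
hull=((H[...,1]<60)&(H[...,2]>120)).astype(np.uint8); n2,l2,s2,c2=cv2.connectedComponentsWithStats(hull)
k=l2[215,330]; print(s2[k]); p=np.argwhere(l2==k)[:,::-1]; print('flap',rect(onz('top',p,.138)))
for i in range(1,n):
    x,y,w,h,a=s[i]
    if 185<c[i][0]<210 and 200<c[i][1]<230: p=np.argwhere(l==i)[:,::-1]; print('cass',rect(onz('top',p,.09)))
    if 280<c[i][0]<380 and 190<c[i][1]<240: p=np.argwhere(l==i)[:,::-1]; print('edge',rect(onz('top',p,.14)))
print([ (q,onz('top',[q],.09)) for q in [(196,217)]])
E
```

```text
1 [464 137  26  25 516] [476.40503876 149.34108527]
2 [507 174  26  25 521] [519.69481766 185.95585413]
3 [296 199  69  34 428] [331.12616822 220.42757009]
4 [467 210  28  29 635] [480.71338583 223.62362205]
5 [509 211  27  26 531] [522.14689266 223.36911488]
6 [188 212  15   9  68] [195.         216.26470588]
7 [469 248  29  29 633] [482.89415482 261.86097946]
1080 rack ((526.3089599609375, 202.28970336914062), (144.1458282470703, 189.2716827392578), 80.5954818725586)
seeder ((569.1719970703125, -151.998779296875), (177.1236572265625, 298.679443359375), 13.081975936889648)
[299 201  60  25 763]
flap ((572.0242919921875, -152.0319366455078), (36.613037109375, 161.1650848388672), 12.747947692871094)
edge ((563.7537841796875, -154.39659118652344), (53.0407829284668, 183.90672302246094), 13.14551067352295)
cass ((569.1885986328125, 227.9531707763672), (41.379180908203125, 18.468040466308594), 80.23419952392578)
[((196, 217), array([[0.56683885, 0.22410658, 0.09      ]]))]
```

```bash
python3 - <<'E'
from h import *
s=np.radians(13.1); xs=np.array([np.cos(s),np.sin(s),0]); 
P=np.array([.5692,-.152,.36])-xs*.07
q=down(np.radians(103.1))
t0=arm.read_time()
arm.movep(P,q); tl=tool(); im=snapshot('wrist'); cv2.imwrite('pics/w1.png',im); np.save('w1.npy',np.r_[tl[0],tl[1]])
print(arm.read_time(),tl,arm.read_joint_positions(),arm.read_ft_force())
E
```

```text
1.9333 (array([ 0.50080776, -0.16917449,  0.35966197]), array([-0.079893  ,  0.70288712,  0.07949007,  0.70231626])) [ 0.8254996   0.47544281 -0.82567225  1.6730022   0.37615046  1.16067744
  1.69865521] [-0.12632205 -0.08672558  0.05201815]
```

View pics/w1.png

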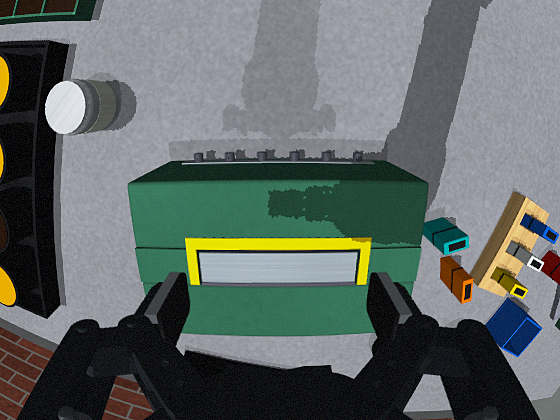

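```bash
python3 - <<'E'
from h import *
im=cv2.imread('pics/w1.png'); a=np.load('w1.npy'); tl=(a[:3],a[3:])
H=cv2.cvtColor(im,cv2.COLOR_BGR2HSV)
ye=((H[...,0]>22)&(H[...,0]<36)&(H[...,1]>140)&(H[...,2]>120)).astype(np.uint8)
n,l,s,c=cv2.connectedComponentsWithStats(ye); k=l[243,280]; print(s[k])
p=np.argwhere(l==k)[:,::-1]; print('edge',rect(onz('wrist',p,.14,tl)))
# inner: pixels non yellow within, bounded
hull=((H[...,1]<60)&(H[...,2]>110)).astype(np.uint8); n2,l2,s2,c2=cv2.connectedComponentsWithStats(hull)
k=l2[265,280]; print(s2[k]); p=np.argwhere(l2==k)[:,::-1]; print('flap',rect(onz('wrist',p,.137,tl)))
# cassette top
for i in range(1,n):
    if s[i,4]>30 and c[i][0]>450: print(s[i],c[i]); p=np.argwhere(l==i)[:,::-1]; print(onz('wrist',[c[i]],.09,tl))
cv2.imwrite('pics/c3.png',cv2.resize(im[225:345,160:400],None,fx=3.3,fy=3.3))
E
```

```text
[ 185  238  187   47 2907]
edge ((565.346923828125, -155.18179321289062), (53.2674560546875, 185.5229949951172), 13.063933372497559)
[ 199  252  159   31 4641]
flap ((572.9578247070312, -153.49986267089844), (34.35723876953125, 160.61814880371094), 13.430062294006348)
[510 284  18  15 109] [518.36697248 290.59633028]
[[0.5687616  0.22526331 0.09      ]]
```

View pics/c3.png

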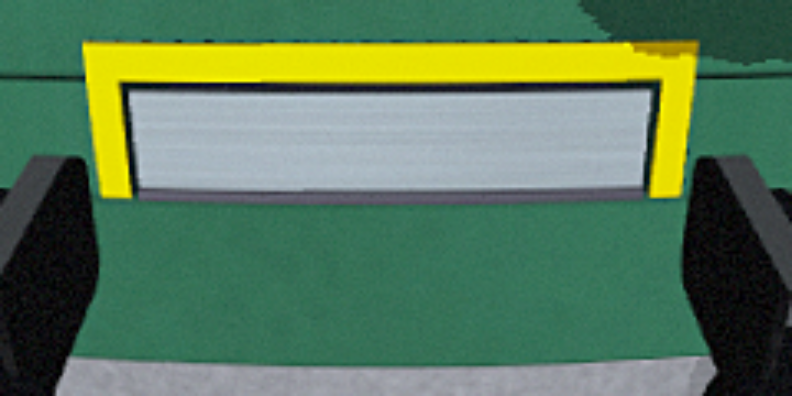

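```bash
python3 - <<'E'
from h import *
y=np.radians(80.2); xs=np.array([np.sin(y),-np.cos(y),0])
P=np.array([.5688,.2265,.27])-xs*.06
arm.movep(P,down(y)); arm.move_gripper(0.65); tl=tool(); im=snapshot('wrist'); cv2.imwrite('pics/w2.png',im); np.save('w2.npy',np.r_[tl[0],tl[1]])
print(arm.read_time(),tl,arm.read_joint_positions(),arm.read_opening())
H=cv2.cvtColor(im,cv2.COLOR_BGR2HSV)
ye=((H[...,0]>22)&(H[...,0]<36)&(H[...,1]>140)&(H[...,2]>80)).astype(np.uint8)
n,l,s,c=cv2.connectedComponentsWithStats(ye)
for i in range(1,n):
    if s[i,4]>100: print(s[i],c[i],rect(onz('wrist',np.argwhere(l==i)[:,::-1],.09,tl)))
E
```

```text
3.925 (array([0.50982256, 0.23639593, 0.27005233]), array([ 0.06061398,  0.70448048, -0.06060439,  0.70452843])) [-0.04290688  0.59638457 -0.68833579  1.71525995  0.44089515  0.99031643
  0.5056428 ] 0.6480526737230922
[261 241  41  10 350] [280.82571429 246.11428571] ((540.3837890625, 233.17193603515625), (33.838565826416016, 8.289302825927734), 80.2308349609375)
[ 259  253   46   34 1136] [281.08450704 267.60211268] ((562.9843139648438, 229.48268127441406), (39.79903030395508, 32.45269012451172), 81.86933898925781)
```

View pics/w2.png

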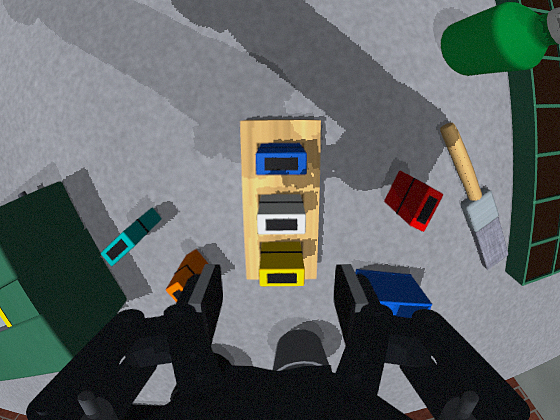

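```bash
python3 - <<'E'
from h import *
im=cv2.imread('pics/w2.png'); a=np.load('w2.npy'); tl=(a[:3],a[3:])
H=cv2.cvtColor(im,cv2.COLOR_BGR2HSV)
ye=((H[...,0]>22)&(H[...,0]<36)&(H[...,1]>140)&(H[...,2]>200)).astype(np.uint8)
n,l,s,c=cv2.connectedComponentsWithStats(ye)
for i in range(1,n):
    if s[i,4]>60: print(s[i],c[i],rect(onz('wrist',np.argwhere(l==i)[:,::-1],.09,tl)))
# same for the top camera, and orange
im=cv2.imread('pics/top0.png');H=cv2.cvtColor(im,cv2.COLOR_BGR2HSV)
ye=((H[...,0]>22)&(H[...,0]<36)&(H[...,1]>140)&(H[...,2]>180)).astype(np.uint8);ye[:,230:]=0
print(rect(onz('top',np.argwhere(ye)[:,::-1],.09)))
o=((H[...,0]>5)&(H[...,0]<18)&(H[...,1]>160)).astype(np.uint8);o[:,260:]=0;o[:,215:220]=0;o[:,:215]=0
print('orange',rect(onz('top',np.argwhere(o)[:,::-1],.08)))
E
```

```text
[259 269  45  17 420] [281.23333333 276.18333333] ((570.3949584960938, 228.24966430664062), (38.97654724121094, 16.288597106933594), 80.17826080322266)
[  0 309  12  18  74] [  4.54054054 318.55405405] ((594.27587890625, -149.44744873046875), (26.525035858154297, 11.686038970947266), 11.96060562133789)
((570.267578125, 229.11622619628906), (38.4737548828125, 17.53022575378418), 81.57588195800781)
orange ((585.0728759765625, 128.46400451660156), (38.10121154785156, 16.85464859008789), 26.676372528076172)
```

```bash
python3 - <<'E'
from h import *
y=np.radians(80.2)
arm.movep([.5704,.2285,.20],down(y)); print(tool()[0],arm.read_ft_force())
arm.line_to([.5704,.2285,.137],velocity=.08); print(tool()[0],arm.read_ft_force())
arm.move_gripper(0.0,60); print(arm.read_opening(),tool()[0],arm.read_ft_force(),arm.read_time())
cv2.imwrite('pics/w3.png',snapshot('wrist'))
E
```

```text
[0.57019142 0.22844471 0.19905455] [-0.52680151  0.95458321  0.30951932]
[0.57067106 0.22881271 0.13737973] [ 0.09033719 -0.66497951  0.38147885]
0.45877034452510734 [0.57091847 0.22895701 0.13794597] [-0.05349937  1.30883426  3.27861167] 5.6
```

View pics/w3.png

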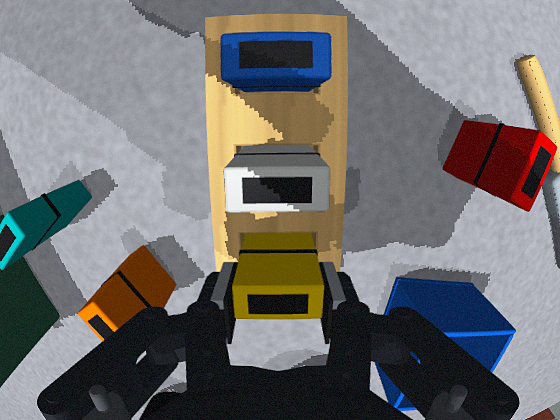

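```bash
cat >> h.py <<'E'
SY=np.radians(13.1); XS=np.array([np.cos(SY),np.sin(SY),0]); YS=np.array([-np.sin(SY),np.cos(SY),0])
C=np.array([.5702,-.1532,0])
def sf(v): v=np.array(v); return np.round([v@XS,v@YS,v[2]],2)
def P(x,y,z): return C+XS*x+YS*y+np.array([0,0,z])
def st():
    p=tool()[0]-C; return np.round(sf(p*1000),1)
E
python3 - <<'E'
from h import *
tl=tool()
w=onz('wrist',[(232,287),(330,287),(326,319),(236,319)],.09,tl)
R=Ro.from_quat(tl[1]).as_matrix(); print(np.round((w-tl[0])@R*1000,1))
p=tl[0]
arm.line_to([.5704,.2285,.31],velocity=.15); print(arm.read_opening(),arm.read_ft_force())
arm.movep(P(0,-24*1e-3,.31),down(np.radians(103.1))); arm.pause(.3)
print(arm.read_time(),st(),arm.read_joint_positions(),arm.read_ft_force(),arm.read_opening())
im=snapshot('wrist');cv2.imwrite('pics/w4.png',im);cv2.imwrite('pics/s4.png',snapshot('scene')); tl=tool();np.save('w4.npy',np.r_[tl[0],tl[1]])
E
```

```text
[[ 47.9 -20.   -7.7]
 [ 48.   21.7  -7.7]
 [ 48.   21.2   9.4]
 [ 47.9 -19.3   9.3]]
0.45879960830478933 [-0.10464562 -0.2406316  -1.06095435]
8.75 [  0.4 -23.2 310.1] [ 0.72965784  0.64897696 -0.81812684  1.54624657  0.50035594  1.16629463
  1.61373347] [-0.54956701 -0.47379654 -1.5147216 ] 0.4536488524386652
```

View pics/w4.png

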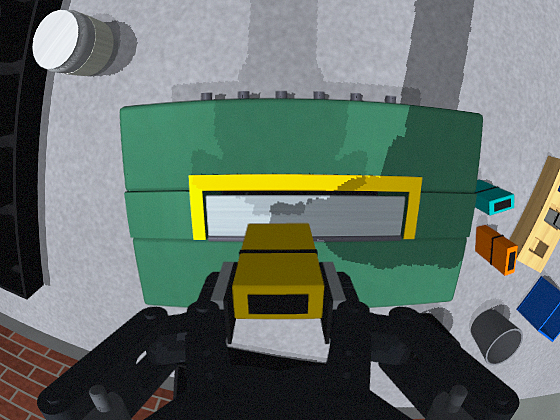

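View pics/s4.png

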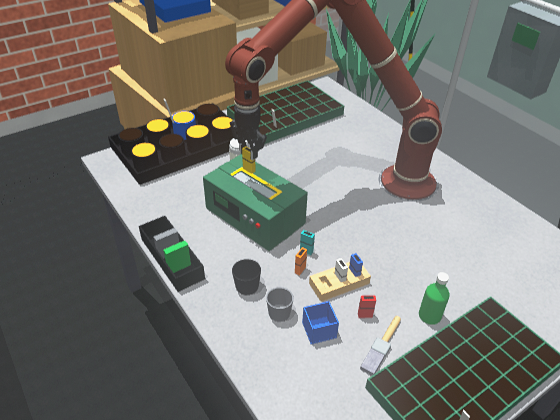

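```bash
python3 - <<'E'
from h import *
im=cv2.imread('pics/w4.png'); a=np.load('w4.npy'); tl=(a[:3],a[3:])
H=cv2.cvtColor(im,cv2.COLOR_BGR2HSV)
ye=((H[...,0]>22)&(H[...,0]<36)&(H[...,1]>140)&(H[...,2]>120)).astype(np.uint8)
ye[222:,232:330]=0
n,l,s,c=cv2.connectedComponentsWithStats(ye); k=l[183,280]; print(s[k])
r=rect(onz('wrist',np.argwhere(l==k)[:,::-1],.14,tl)); print(r)
print(sf(np.r_[r[0],0]-C*1000))
E
```

```text
[ 189  174  233   66 4906]
((564.7210693359375, -155.70761108398438), (53.398624420166016, 185.5004119873047), 13.264883041381836)
[-5.9 -1.2  0. ]
```

```bash
cat >> h.py <<'E'
def f(): return sf(arm.read_ft_force())
def go(x,y,z,v=.05): arm.line_to(P(x*1e-3,y*1e-3,z*1e-3),velocity=v)
E
python3 - <<'E'
from h import *
go(-.5,-24,275,.1); arm.pause(.2); b=f(); print('base',b,st())
np.save('b.npy',b)
for z in range(269,186,-6):
    go(-.5,-24,z,.04); d=f()-b; print(z,st(),d)
    if np.linalg.norm(d)>16: print('stop'); break
print(arm.read_time(),arm.read_opening())
cv2.imwrite('pics/w5.png',snapshot('wrist'))
E
```

```text
base [ 0.46 -0.64 -1.86] [ -0.  -24.  275.8]
269 [ -0.8 -24.  268.6] [0.2  0.05 0.49]
263 [-1.000e-01 -2.410e+01  2.635e+02] [0.14 0.17 5.08]
257 [ -0.8 -24.1 256.9] [-1.82  0.07  4.92]
251 [ -1.6 -24.  250.2] [-3.04  0.23  3.88]
245 [ -1.4 -24.  244.1] [-3.8   1.69  1.95]
239 [ -1.2 -24.  238.2] [-3.53  1.14  0.56]
233 [ -1.  -24.  232.3] [-3.88  0.11  0.26]
227 [ -1.2 -24.  226.2] [-4.22  0.62  0.49]
221 [ -1.  -24.  220.4] [-3.08  0.71 -0.47]
215 [ -0.9 -24.  214.5] [-4.25  0.81  0.2 ]
209 [ -0.8 -24.  208.6] [-3.71  1.06 -0.16]
203 [ -0.9 -24.  202.5] [-3.8   0.59 -0.39]
197 [ -0.4 -24.  196.4] [-1.03  0.8  -2.41]
191 [ -0.4 -24.  190.4] [-0.64  1.41 -2.98]
13.75 0.4559597524498686
```

View pics/w5.png

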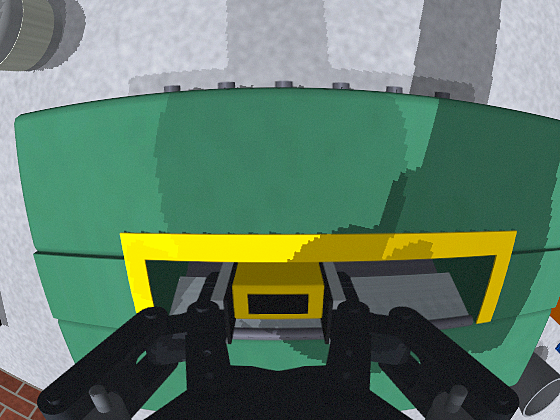

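```bash
python3 - <<'E'
from h import *
b=np.load('b.npy')
go(.7,-24,191,.03); print(st(),f()-b); b0=f()
for z in np.arange(190,180,-1.):
    go(.7,-24,z,.03); d=f()-b; print(z,st(),d)
    if d[2]>4.: break
print(arm.read_time())
E
```

```text
[ 1.000e-01 -2.400e+01  1.906e+02] [-3.27  0.14 -3.28]
190.0 [  0.5 -24.  190.2] [-3.93  0.58  0.21]
189.0 [  1.  -24.  189.4] [-2.82  0.99  1.77]
188.0 [  0.8 -24.  188.1] [-3.5   0.84  1.63]
187.0 [  0.6 -24.  186.9] [-2.69  0.44  1.59]
186.0 [  0.6 -24.  185.9] [-3.15  0.62  0.8 ]
185.0 [  0.8 -24.  185. ] [-2.42  0.24  1.17]
184.0 [  0.8 -24.  184.5] [-4.03  1.5   5.47]
15.8
```

```bash
python3 - <<'E'
from h import *
b=np.load('b.npy')
for y in np.arange(-22.5,26,1.5):
    go(.7,y,184,.02); d=f()-b; print(y,st(),d)
    if d[2]<2.2 : 
        arm.pause(.15); d=f()-b; print('  again',st(),d)
        if d[2]<2.5: break
    if np.linalg.norm(d)>15: break
print(arm.read_time())
E
```

```text
-22.5 [  0.8 -23.6 184.4] [-2.84 -0.85  5.52]
-21.0 [  0.8 -22.8 184.3] [-3.62 -2.43  5.8 ]
-19.5 [  0.8 -21.6 184.3] [-3.66 -4.41  5.54]
-18.0 [  0.7 -20.2 184.3] [-4.22 -4.24  6.08]
-16.5 [  0.7 -18.5 184.3] [-3.89 -4.34  5.71]
-15.0 [ 1.000e-01 -1.470e+01  1.831e+02] [-2.85 -1.31  1.7 ]
  again [ 1.000e-01 -1.480e+01  1.832e+02] [-4.23 -0.49 -0.74]
17.45
```

```bash
python3 - <<'E'
from h import *
b=np.load('b.npy')
for y,z in [(-14.5,183),(-14.3,181),(-14,179)]:
    go(.7,y,z,.02); arm.pause(.1); d=f()-b; print(y,z,st(),d)
    if d[2]>6: break
else:
  for y in (-13.,-12,-11,-10,-9):
    go(.7,y,179,.02); arm.pause(.1); d=f()-b; print(y,st(),d)
    if d[1]<-3.5: break
print(arm.read_time())
E
```

```text
-14.5 183 [  0.5 -14.6 182.7] [-3.55 -0.8   0.  ]
-14.3 181 [  1.  -14.5 181.1] [-2.46 -1.87  0.34]
-14 179 [  1.1 -14.4 179.3] [-2.81 -3.06  2.65]
-13.0 [  1.1 -14.2 179.4] [-2.53 -4.12  2.34]
18.85
```

```bash
python3 - <<'E'
from h import *
b=np.load('b.npy')
go(.7,-16.2,179,.03); arm.pause(.1); print(st(),f()-b)
for z in list(range(175,154,-4))+list(np.arange(153,144.5,-1)):
    go(.7,-16.2,z,.04); d=f()-b; print(z,st(),d)
    if d[2]>6 or np.linalg.norm(d)>12: break
print(arm.read_time(),arm.read_opening())
cv2.imwrite('pics/w6.png',snapshot('wrist'))
E
```

```text
[  0.7 -15.1 179. ] [-3.52  1.69  3.91]
175 [  0.4 -15.4 174.5] [-3.13  1.99  1.52]
171 [  0.2 -15.9 170.3] [-3.31  1.53  0.19]
167 [  0.2 -16.3 166.3] [-2.77  1.48 -0.42]
163 [  0.3 -16.4 162.6] [-3.56  1.17  0.89]
159 [  0.4 -16.3 158.6] [-3.54  0.47  1.24]
155 [  0.5 -16.2 154.7] [-3.93  1.27  1.28]
153.0 [  0.6 -16.2 152.9] [-4.13  0.42  1.6 ]
152.0 [  0.8 -16.2 152. ] [-3.26  1.    2.56]
151.0 [  0.7 -16.2 151. ] [-3.6   0.56  1.54]
150.0 [  0.8 -16.2 150. ] [-2.93  0.89  2.6 ]
149.0 [  0.8 -16.2 149.5] [-4.03  0.89  6.07]
21.9583 0.4585243521467325
```

View pics/w6.png

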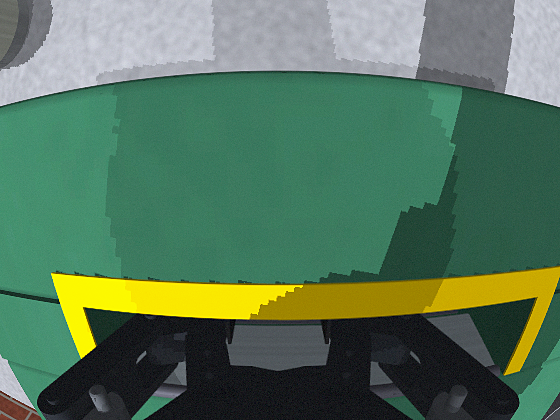

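```bash
python3 - <<'E'
from h import *
b=np.load('b.npy')
arm.move_gripper(0.62); print(arm.read_opening(),st(),f()-b)
for z in (155,165,180,200,220,240,270):
    go(.3,-16.2,z,.06); d=f()-b; print(z,st(),d)
    if np.linalg.norm(d)>15: print('stop');break
else: go(-40,-16.2,360,.2)
print(arm.read_time()); tl=tool(); cv2.imwrite('pics/w7.png',snapshot('wrist'));cv2.imwrite('pics/s7.png',snapshot('scene'))
E
```

```text
0.6184238070620345 [  0.3 -16.4 148.4] [-3.88  0.14  1.11]
155 [ -0.2 -16.3 154.8] [-4.47  0.11 -0.72]
165 [  1.  -16.2 166. ] [-4.93 -0.08  1.66]
180 [  1.  -16.2 181.6] [-5.31  0.67  4.41]
200 [  1.3 -16.3 201.2] [-3.78  0.57  6.26]
220 [  1.  -16.  220.4] [-0.91  0.21  2.33]
240 [  0.4 -16.3 240.5] [-0.76  1.74  1.27]
270 [ 2.000e-01 -1.620e+01  2.701e+02] [-0.55  1.09  1.68]
26.0083
```

View pics/w7.png

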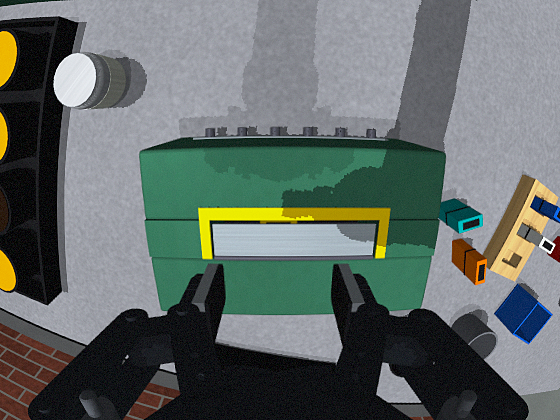

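View pics/s7.png

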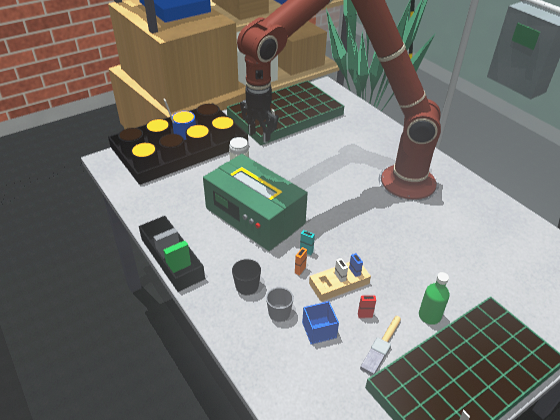

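```bash
python3 - <<'E'
from h import *
im=cv2.imread('pics/w7.png'); cv2.imwrite('pics/c7.png',cv2.resize(im[200:270,190:400],None,fx=3.8,fy=3.8,interpolation=cv2.INTER_CUBIC))
tl=tool()
for z in (.102,.137): print(z,[sf((onz('wrist',[p],z,tl)[0]-C)*1000) for p in [(260,221),(295,221)]])
E
```

```text
0.102 [array([ -6.04, -35.51, 102.  ]), array([ -6.09,   1.78, 102.  ])]
0.137 [array([-18.17, -33.51, 137.  ]), array([-18.21,  -0.21, 137.  ])]
```

View pics/c7.png

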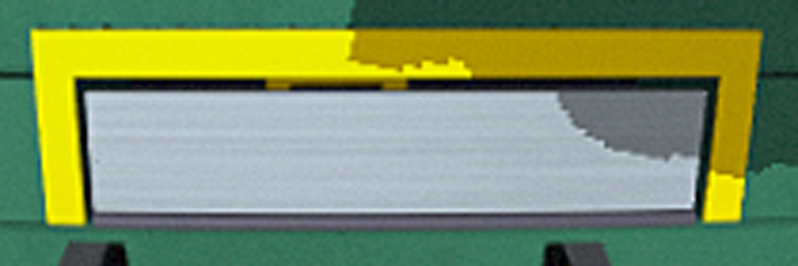

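```bash
python3 - <<'E'
from station import arm,ticket
print(arm.read_time(),ticket.finish_job())
E
```

```text
the job is handed in; nothing more can be done
26.1083 None
```

The yellow cassette is fully home in the seeder's socket, the flap has sprung shut over it, and I handed the job in at 26 s of the 72 s allowed.

**How it went:** I gripped the cassette across its 40 mm width and pushed it through the flap, which took about 5 N. I set it on the dosing head and slid it along the bay at about 6 N until its foot dropped in. The socket lies about 16 mm to the −y side of the bay's middle. I lowered the cassette there in the grip until it bottomed, let go and rose clear. The highest force I read on the tool was about 8 N.

**Last checks:**
- **Depth:** it bottomed 35 mm below the head's flat top, at the height predicted for fully home.
- **Wrist picture:** the flap is level. Through its 4 mm gap the cassette's top and black mark show near y = −17 mm, about 37 mm wide if at the home height. That fits a 40 mm cassette within pixel error.
- **Grip:** the gripper is empty and clear of everything.
- **Bench:** by eye in the last scene picture, the blue and white cassettes and the other things look unmoved.

**Disagreements:**
- The camera estimates of the mouth's centre differed by 1 to 2 mm, so I used a mean. The cassette brushed the funnel wall lightly on the way down, and I moved it 1 mm.
- The foot dropped in near one end of the socket, so I felt for that wall and moved back to the middle before lowering.

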